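# Lay up the liner sample board with even gaps

## Task

Lay the three square liner tiles flat on the grey sample board in one straight row that begins against the steel end stop, each tile opposite the mark of its own colour and square to the board. Stand one black spacer bar upright in each of the two gaps and lay the tiles snugly up to the spacers so that the gaps are even; leave the spacers in place. Leave the round blue puck where it is.

Things in the scene. Friction and masses are not known exactly. Their poses are not given: they have to be found in the camera images.
- board: grey board fixed to the desk, 130 (x) x 240 (y) x 10 mm; origin: centre of its underside. At its +y end a fixed steel end stop, 30 mm high above the top face, y 105 to 120, x -45 to 15 mm. Tiles are laid at x = -15, from the stop's face y = 105 towards -y: places y = 78, 9, -60, gaps for spacers at y about 43 and -26 mm (1 to 2 mm play at each joint). Marks lie at x = +45
- mark_red: flat red colour mark, 18 x 34 mm and 1 mm thick, fixed on top of the board; origin at its centre on the board's top face; axes as the board's. The red tile belongs in the row opposite it: tile centre 60 mm from it along its -x and level with it along y
- mark_yellow: flat yellow colour mark, 18 x 34 mm and 1 mm thick, fixed on top of the board; origin at its centre on the board's top face; axes as the board's. The yellow tile belongs in the row opposite it: tile centre 60 mm from it along its -x and level with it along y
- mark_blue: flat blue colour mark, 18 x 34 mm and 1 mm thick, fixed on top of the board; origin at its centre on the board's top face; axes as the board's. The blue tile belongs in the row opposite it: tile centre 60 mm from it along its -x and level with it along y
- tile_red_center (a point): centre (half-way up) of the loose red square liner tile, 50 x 50 x 30 mm tall, 70 to 140 g, plain upright sides, a dark bolt disc on top; starts lying flat on the desk; x and y square to its sides, z up
- tile_yellow_center (a point): centre (half-way up) of the loose yellow square liner tile, 50 x 50 x 30 mm tall, 70 to 140 g, plain upright sides, a dark bolt disc on top; starts lying flat on the desk; x and y square to its sides, z up
- tile_blue_center (a point): centre (half-way up) of the loose blue square liner tile, 50 x 50 x 30 mm tall, 70 to 140 g, plain upright sides, a dark bolt disc on top; starts lying flat on the desk; x and y square to its sides, z up
- spacer_0_center (a point): centre (half-way up) of one loose black spacer bar (the two are alike): 60 mm long (its x), 16 mm thick (its y), 30 mm tall (z up), 28 to 56 g; starts standing upright on the desk. Taken by its two ends (60 mm apart) it can be set down between tiles without the fingers meeting them
- spacer_1_center (a point): centre (half-way up) of the other loose black spacer bar (the two are alike): 60 mm long (its x), 16 mm thick (its y), 30 mm tall (z up), 28 to 56 g; starts standing upright on the desk. Taken by its two ends (60 mm apart) it can be set down between tiles without the fingers meeting them
- puck_center (a point): centre (half-way up) of a loose blue ROUND sample puck, 50 mm across, 30 mm tall; not part of the job, stays where it lies on the desk
There are look-alikes about, which are no part of the job. There is more than one size of the part that bears tile_red_center; the job needs the largest.

How it is judged:
By the outcome, as a careful person would: the job done as asked, in the order asked, and still so for the second after the job is handed in, with the robot touching nothing.
It also fails if it takes over 128 s, if anything falls off the work surface, if the arm or the gripper's body presses on something with over 40 N, if the wrist force passes 120 N, or if a joint passes its speed limit or range.

## Robot

A 6-joint arm with a two-finger parallel gripper is mounted at the origin on the work surface. World frame = base frame: x ahead of the robot, y to its left, z up, the work surface at z = 0. Lengths are in mm, angles in rad, forces in N, time in s.
With the tool pointing down it reaches from about 350 to 875 mm from the base axis. Payload 4.2 kg.
Tool frame: the origin (TCP) lies between the finger pads; the fingertips stand 25 mm ahead of it and the grasp point (between the pads) lies 6 mm ahead of it; z points along the fingers, y is the line along which they close (so a half turn about z gives the same grasp; the last joint's range is limited). The gripper opens to 85 mm and grips with 20 to 120 N. Pads are 22 mm wide; open, the fingers measure 114 mm over their backs; the gripper's body (76 mm by 85 mm) begins 54 mm behind the grasp point. The pads swing forward as they close: fully open they stand 13 mm farther back than shut.
Start: joints at [-1.047, 0.385, 0.008, 0, -1.194, -0.259], TCP at [163.589, -603.19, 256.312] pointing down, gripper open.
Joint ranges: [-3.14, 3.14], [-1.21, 2.06], [-1.07, 1.41], [-3.16, 2.05], [-2.99, -0.16], [-3.1, 3.1]. Speed limits (rad/s): [2.79, 2.79, 3.14, 3.14, 3.14, 3.14].

## Interface

Orientations are given as a unit quaternion [x, y, z, w].
In Python, from bench import read_state, get_image, job_done gives the robot as it stands.
- The arm moves only by the tool play_rows, never from a script. Its argument "series" is a list of rows, each a list of 6 numbers: the shift along the world's x, y, z in mm, then the turn, a rotation vector about the world's x, y, z in units of 6 degrees (1.0 is 6 degrees). A call has 1 to 20 rows; each row shifts and turns the commanded pose from where the row before left it; what a row does not reach is not made up. A row lasts 1/12 s, in which the tool goes at most 41.7 mm and 7.16 degrees, less where a joint would pass 70% of its speed; a pose out of reach is approached as far as the arm can. A call is refused whole if a number of a shift passes 41.7 or a number of a turn 1, either way. A call with a gripper value outside its range is refused whole. "gripper" is the opening, from 0 (shut) to 1 (fully open), set as the call begins (left out, the last holds). The fingers move at their own pace and stop on an object; the grip force is fixed at half the most. Time passes only in rows, so rows that do not move let the fingers close. It gives the time, the measured TCP pose, the force, the opening and the grip force at its end, in the units of the state.
- read_state(): the state, without advancing time (a new reading comes with each control period).
- get_image(name): name is "scene" or "top"; returns a dict with "image" (400x640x3 uint8, red, green, blue), "fx", "fy", "cx", "cy" (pixels), "eye" and "rotation" of the camera in the world. Camera axes: x right, y down, z forward; pixel columns grow to the right and rows downward; lengths in mm; the calibration is good to about 2 mm. A picture is of the moment at which its call begins. There is no depth.
- job_done(): hands the job in; it is judged then, once.
The state is a dict: "clock": time; "joints": joint angles; "joint_vel": joint speeds; "joint_efforts": joint torques, N m; "position": TCP position; "ee_rot": TCP orientation; "contact_force": force on the tool from outside, world axes, zero at the start; "wrist_torque": the same for the moment, N m; "gripper_width": finger opening in mm; "grasp_force": force on a finger pad.
Only numpy, scipy, OpenCV 4.12 (cv2) and the standard library are available. Lean on these libraries where they do the work, as an engineer would, in place of code of your own. Each camera call takes 0.05 s, during which the arm holds its last target. There are 200 camera calls.

## Working session

There is one attempt and no reset: what is moved stays moved. The work goes in short steps, Python scripts to look and compute and a tool call to move; the robot and the scene stay as the last step left them, time stands still between calls to the robot, and variables do not carry over. Pictures are saved under pics/ and viewed, at most 14 in all, crops included, and the job is handed in when it is done.

Besides the shell and the picture viewer there is one more tool, called after "Call:" as name(argument=value, ...) on one line, values as JSON. play_rows: Moves the arm, as the interface text tells. Its arguments: {"type":"object","properties":{"series":{"type":"array","items":{"type":"array","items":{"type":"number"}}},"gripper":{"type":"number"}},"required":["series"]}

```bash
mkdir -p pics; ls
python3 - <<'E'
from bench import *
import cv2
print(read_state())
for n in("scene","top"):
    d=get_image(n);cv2.imwrite(f"pics/{n}0.png",d["image"][:,:,::-1]);print(n,d["fx"],d["cx"],d["cy"],d["eye"],d["rotation"])
E
```

```text
pics
{'clock': 0.0, 'joints': array([-1.04740158e+00,  3.85558396e-01,  6.61257202e-03, -5.02544126e-04,
       -1.19397892e+00, -2.58613036e-01]), 'joint_vel': array([-0.00168849, -0.00104368,  0.00036968, -0.00010036, -0.00129019,
       -0.00029577]), 'joint_efforts': array([ 1.70735329e-03, -3.92288733e+01,  1.88400882e+01,  4.18613702e+00,
       -4.66529615e-03,  9.03288793e-06]), 'position': array([ 163.45205667, -602.69870842,  255.21469043]), 'ee_rot': array([-1.31912477e-01,  9.91260769e-01,  1.07289720e-03, -1.89669635e-04]), 'contact_force': array([-0.56999128, -0.19516118,  0.8091775 ]), 'wrist_torque': array([ 0.02501325, -0.00133009, -0.01260586]), 'grasp_force': 0.0, 'gripper_width': 85.57477298500513}
scene 510.7941182015428 317.6672425365636 188.3206623865119 [1065.759988    714.07368642  957.17853945] [ 0.2789462   0.87962655 -0.3699615  -0.10758552]
top 488.2145943870295 312.69246867673803 201.04789885830374 [357.23709238 -39.31641949 984.56320609] [-0.70005031  0.70633546 -0.07281947  0.07561158]
```

View pics/top0.png

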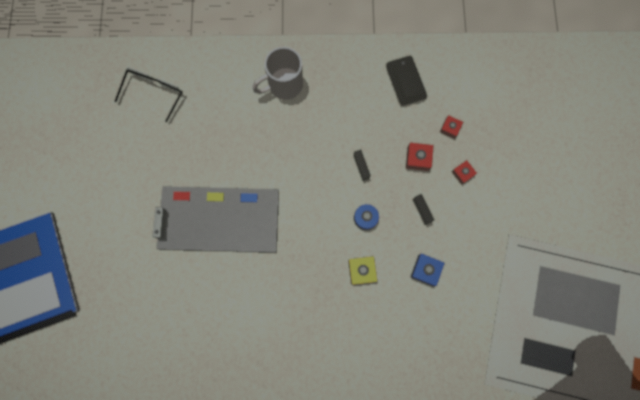

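View pics/scene0.png

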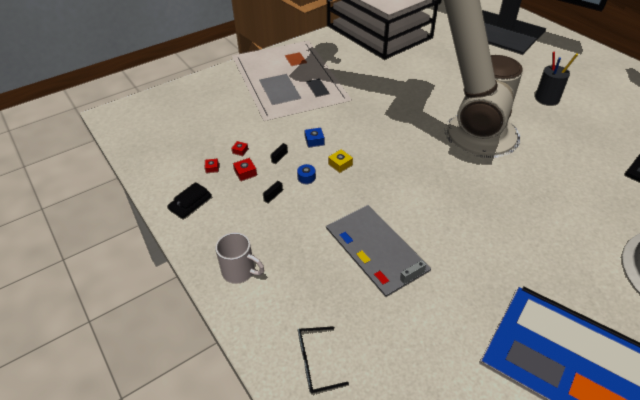

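The top view has red, yellow and blue marks at (181,196), (215,197) and (249,198), with the stop at the left (158,222). The large red tile is at (420,156), blue at (428,269), yellow at (363,270), the spacers at (362,165) and (424,209), and the puck at (367,217). The two small red tiles are decoys.

```bash
cat > h.py <<'E'
from bench import *
import cv2, numpy as np
from scipy.spatial.transform import Rotation as R
def ray(d,uv,z):
    uv=np.atleast_2d(np.asarray(uv,float))
    v=np.c_[(uv[:,0]-d["cx"])/d["fx"],(uv[:,1]-d["cy"])/d["fy"],np.ones(len(uv))]
    w=R.from_quat(d["rotation"]).apply(v); e=np.array(d["eye"])
    return (e+w*((z-e[2])/w[:,2])[:,None])[:,:2]
def mask(d,c):
    h=cv2.cvtColor(d["image"],cv2.COLOR_RGB2HSV).astype(int);H,S,V=h[...,0],h[...,1],h[...,2]
    m={"red":((H<10)|(H>170))&(S>130)&(V>60),"yellow":(H>20)&(H<35)&(S>130)&(V>60),
       "blue":(H>100)&(H<125)&(S>110)&(V>60),"black":V<60}[c]
    return m.astype(np.uint8)
def blobs(d,c,z,roi=(0,0,640,400),amin=40,amax=1500):
    m=mask(d,c);x0,y0,x1,y1=roi;k=np.zeros_like(m);k[y0:y1,x0:x1]=m[y0:y1,x0:x1]
    cs,_=cv2.findContours(k,cv2.RETR_EXTERNAL,cv2.CHAIN_APPROX_NONE);o=[]
    for c_ in cs:
        f=np.zeros_like(k);cv2.drawContours(f,[c_],-1,1,-1);ys,xs=np.nonzero(f)
        if not amin<len(xs)<amax: continue
        w=ray(d,np.c_[xs,ys],z).astype(np.float32)
        r=cv2.minAreaRect(w)
        o.append((np.round([xs.mean(),ys.mean()],1),len(xs),np.round(w.mean(0),1),np.round(r[0],1),np.round(r[1],1),round(r[2],1)))
    return o
E
python3 - <<'E'
from h import *
d=get_image("top");s=get_image("scene")
for c in("red","yellow","blue","black"):
    for b in blobs(d,c,30,(140,100,480,300)):print("T",c,*b)
for c in("red","yellow","blue","black"):
    for b in blobs(s,c,30,(190,115,440,300)):print("S",c,*b)
for c in("red","yellow","blue"):
    for b in blobs(d,c,11,(140,180,300,300)):print("mark",c,*b)
im=d["image"]
cv2.imwrite("pics/t1.png",cv2.resize(im[115:295,340:480,::-1],None,fx=4,fy=4,interpolation=cv2.INTER_NEAREST)[:600])
cv2.imwrite("pics/t1.png",cv2.resize(im[110:295,340:480,::-1],None,fx=3.2,fy=3.2,interpolation=cv2.INTER_NEAREST))
cv2.imwrite("pics/t2.png",cv2.resize(im[175:265,145:290,::-1],None,fx=5,fy=5,interpolation=cv2.INTER_NEAREST))
E
```

```text
T red [181.2 195.6] 100 [574.8 227.4] [575.  227.4] [29.7 13.5] 83.0
T red [464.6 171.4] 246 [ 619.5 -344.2] [ 619.6 -344.2] [31.9 33. ] 34.6
T red [419.7 155.2] 520 [ 654.4 -255.3] [ 654.7 -255.2] [47.6 47.9] 82.4
T red [451.8 125.6] 233 [ 717.5 -324.9] [ 717.9 -324.9] [31.  33.5] 61.7
T yellow [371.3 273.4] 58 [ 416.6 -148.7] [ 418.9 -149.9] [16.3 36.1] 68.8
T blue [427.5 269.6] 588 [ 423.  -257.9] [ 423.1 -257.9] [47.  46.6] 67.3
T blue [366.1 216.5] 409 [ 528.8 -142.2] [ 528.8 -141.9] [43.4 44.4] 44.1
T blue [248.2 197.2] 101 [570.1  92.7] [570.5  92.2] [30.2 12.3] 89.5
T black [163.7 225.1] 81 [515.2 259.3] [516.4 259.2] [ 5.9 54.3] 87.5
T black [423.  209.5] 229 [ 541.8 -255.6] [ 542. -256.] [55.6 17.1] 22.3
T black [361.6 165.6] 173 [ 633.6 -136.2] [ 634.1 -136.2] [58.2 13.1] 17.8
T black [406.9 101.3] 56 [ 772.1 -234.9] [ 770.5 -239.4] [37.7  8.9] 89.4
S red [381.3 277.1] 107 [588.6 243.4] [588.9 242.9] [17.5 34.4] 1.1
S red [211.2 165.1] 168 [ 727.7 -308.4] [ 726.9 -308.2] [54.1 35.2] 64.2
S red [244.8 168.6] 360 [ 660.3 -242.1] [ 659.7 -242.1] [75.2 53.6] 82.2
S red [238.8 147.6] 149 [ 631.4 -329.1] [ 632.4 -329. ] [58.2 38.4] 47.1
S yellow [363.  256.4] 99 [585.8 175.6] [585.9 175.3] [34.4 18.2] 87.1
S yellow [340.2 160.3] 375 [ 431.9 -118.5] [ 431.9 -119.2] [67.5 68.4] 5.3
S blue [346.  237.4] 89 [583.6 108.5] [583.7 108.2] [17.  34.6] 0.9
S blue [305.8 173.4] 271 [ 537.2 -130.2] [ 537. -130.] [74.2 43.1] 55.5
S blue [314.2 136.8] 291 [ 431.6 -244.1] [ 431.  -244.1] [78.6 49.5] 65.1
S black [197.6 196.3] 405 [ 809.4 -220.9] [ 804.8 -216.4] [106.7  50.7] 65.3
S black [272.5 191.5] 223 [ 644.8 -123.6] [ 644.2 -123.8] [74.2 32.9] 17.0
S black [278.8 153.1] 178 [ 552.1 -242.8] [ 552.1 -243.8] [78.6 31.3] 23.5
mark red [181.2 195.6] 100 [579.1 232.7] [579.3 232.8] [30.3 13.8] 83.0
mark blue [248.2 197.2] 101 [574.3  95.4] [574.8  94.8] [30.8 12.6] 89.5
```

View pics/t1.png

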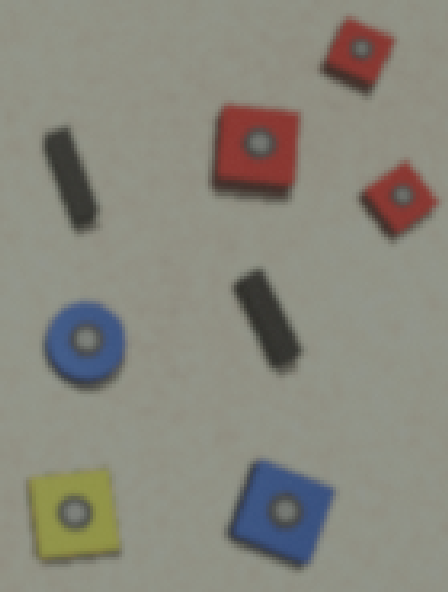

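View pics/t2.png

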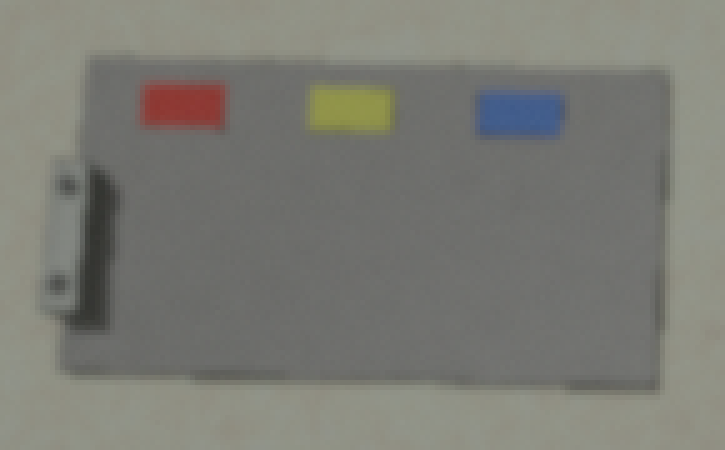

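```bash
cat >> h.py <<'E'
def tri(d,a,s,b):
    A=[];y=[]
    for c,uv in((d,a),(s,b)):
        v=np.array([(uv[0]-c["cx"])/c["fx"],(uv[1]-c["cy"])/c["fy"],1.]);v=R.from_quat(c["rotation"]).apply(v);v/=np.linalg.norm(v)
        P=np.eye(3)-np.outer(v,v);A.append(P);y.append(P@np.array(c["eye"]))
    A=np.vstack(A);y=np.hstack(y);x,*_=np.linalg.lstsq(A,y,rcond=None);return x,np.linalg.norm(A@x-y)
def disc(d,uv,r):
    u,v=map(int,np.round(uv));p=d["image"][v-r:v+r+1,u-r:u+r+1].astype(float)
    w=p.max(2)-p.min(2);w=np.clip((np.median(w)*.75-w),0,None);yy,xx=np.mgrid[v-r:v+r+1,u-r:u+r+1]
    return np.array([(w*xx).sum(),(w*yy).sum()])/w.sum()
E
python3 - <<'E'
from h import *
d=get_image("top");s=get_image("scene")
print("discs")
for n,a,b in(("red",(420,155),(244.8,167)),("yellow",(363,270),(340.2,157)),("blue",(428,269),(314.2,135)),("puck",(366,216),(306,172))):
    p,q=disc(d,a,6),disc(s,b,4);x,e=tri(d,p,s,q)
    print(n,p.round(1),q.round(1),"top@30",ray(d,p,30).round(1),"scene@30",ray(s,q,30).round(1),"tri",x.round(1),round(e,1))
for a,b in(((423,209.5),(278.8,153.1)),((361.6,165.6),(272.5,191.5))):
    x,e=tri(d,a,s,b);print("sp",x.round(1),round(e,1),ray(d,a,22).round(1),ray(s,b,15).round(1))
# marks soft centroid
for n,a,b in(("red",(181,195.6),(381.3,277)),("yellow",(215,197),(363,256.4)),("blue",(248.5,197.5),(346,237.4))):
    o=[]
    for c,uv,rx,ry in((d,a,14,8),(s,b,12,11)):
        u,v=map(int,np.round(uv));p=c["image"][v-ry:v+ry+1,u-rx:u+rx+1].astype(float);w=p.max(2)-p.min(2);w=np.clip(w-w.max()*.25,0,None)
        yy,xx=np.mgrid[v-ry:v+ry+1,u-rx:u+rx+1];o.append(np.array([(w*xx).sum(),(w*yy).sum()])/w.sum())
    print("mark",n,ray(d,o[0],11).round(1),ray(s,o[1],11).round(1),tri(d,o[0],s,o[1])[0].round(1))
# board outline in top: grey, darker than desk
g=cv2.cvtColor(d["image"],cv2.COLOR_RGB2GRAY);print("grey",g[230,230],g[260,320],g[222,158])
m=np.zeros_like(g);m[180:258,150:285]=(g<128)[180:258,150:285]
cs,_=cv2.findContours(m,cv2.RETR_EXTERNAL,cv2.CHAIN_APPROX_NONE);c=max(cs,key=cv2.contourArea)
w=ray(d,c[:,0],10).astype(np.float32);print("board",cv2.minAreaRect(w))
# tile angles from top contours
h=cv2.cvtColor(d["image"],cv2.COLOR_RGB2HSV)
for p in((415,150),(358,265),(423,265)):print(p,h[p[1],p[0]])
E
```

```text
discs
red [420.5 154.2] [244.  164.8] top@30 [[ 656.6 -257.1]] scene@30 [[ 654.8 -256.7]] tri [ 655.6 -256.3   31.1] 1.1
yellow [362.9 269.7] [340.2 156.3] top@30 [[ 423.9 -132.7]] scene@30 [[ 422.1 -131.7]] tri [ 423.1 -131.9   30.6] 1.4
blue [428.6 269.1] [314.  132.8] top@30 [[ 423.9 -260.1]] scene@30 [[ 422.1 -259.3]] tri [ 423.2 -259.2   30.8] 1.3
puck [366.5 215.6] [305.7 169.6] top@30 [[ 530.5 -143. ]] scene@30 [[ 529.3 -142.3]] tri [ 529.9 -142.5   30.5] 1.0
sp [ 544.2 -258.7   14.9] 0.8 [[ 543.3 -257.5]] [[ 544.  -258.1]]
sp [ 638.  -137.7   14.4] 0.4 [[ 636.  -137.1]] [[ 638.1 -137. ]]
mark red [[579.2 232.8]] [[578.9 233.6]] [579.  233.2  10.6]
mark yellow [[576.7 163.9]] [[576.1 164.7]] [576.4 164.3  10.8]
mark blue [[574.2  94.7]] [[573.6  95.6]] [573.9  95.1  10.8]
grey 111 143 132
board ((529.7063598632812, 159.38296508789062), (252.42515563964844, 132.895751953125), 87.902099609375)
(415, 150) [  2 158 136]
(358, 265) [ 31 121 141]
(423, 265) [109 130 124]
```

Call:
play_rows(gripper=1, series=[[30.8,21.6,-7,0,0,0.7],[30.8,21.6,-7,0,0,0.7],[30.8,21.6,-7,0,0,0.7],[30.8,21.6,-7,0,0,0.7],[30.8,21.6,-7,0,0,0.7],[30.8,21.6,-7,0,0,0.7],[30.8,21.6,-7,0,0,0.7],[30.8,21.6,-7,0,0,0.7],[30.8,21.6,-7,0,0,0.7],[30.8,21.6,-7,0,0,0.7],[30.8,21.6,-7,0,0,0.7],[30.8,21.6,-7,0,0,0.7],[30.8,21.6,-7,0,0,0.7],[30.8,21.6,-7,0,0,0.7],[30.8,21.6,-7,0,0,0.7],[30.8,21.6,-7,0,0,0.7],[0,0,0,0,0,0],[0,0,0,0,0,0]])

```text
clock: 1.8
position: [657.4, -255.8, 142.7]
ee_rot: [-0.659, 0.752, 0.001, -0.001]
contact_force: [-0.1, -0.6, 0.2]
gripper_width: 85.5
grasp_force: 0.0
```

```bash
cat >> h.py <<'E'
def tool():
    s=read_state();r=R.from_quat(s["ee_rot"]).as_matrix();a=np.degrees(np.arctan2(r[1,1],r[0,1]))
    a=(a+90)%180-90
    print("t",round(s["clock"],2),"tcp",s["position"].round(1),"yaw",round(a,2),"z",r[:,2].round(3),"F",s["contact_force"].round(1),"w",round(s["gripper_width"],1),"g",round(s["grasp_force"],1),"j6",s["joints"][5].round(2))
E
python3 -c "
from h import *
tool()"
```

```text
t 1.8 tcp [ 657.4 -255.8  142.7] yaw -7.49 z [-0.002  0.    -1.   ] F [-0.1 -0.6  0.2] w 85.5 g 0.0 j6 0.01
```

Call:
play_rows(series=[[-1,-0.4,-30,0,0,0],[-0.8,0,-35,0,0,0],[0,0,-30,0,0,0],[0,0,-14,0,0,0],[0,0,-8,0,0,0],[0,0,0,0,0,0]])

```text
clock: 2.3
position: [652.8, -258.7, 25.6]
ee_rot: [-0.658, 0.753, 0.001, -0.001]
contact_force: [0.3, 0.7, -0.6]
gripper_width: 85.6
grasp_force: 0.0
```

Call:
play_rows(gripper=0.2, series=[[0,0,0,0,0,0],[0,0,0,0,0,0],[0,0,0,0,0,0],[0,0,0,0,0,0],[0,0,0,0,0,0],[0,0,0,0,0,0]])

```text
clock: 2.8
position: [656.0, -258.3, 29.8]
ee_rot: [-0.659, 0.752, -0.002, 0.001]
contact_force: [-0.8, 1.1, 6.8]
gripper_width: 49.2
grasp_force: 64.7
```

```bash
python3 -c "
from h import *
tool();print(read_state()['joints'].round(2))
s=get_image('scene')['image'];cv2.imwrite('pics/g1.png',cv2.resize(s[60:240,150:400,::-1],None,fx=3,fy=3))"
```

```text
t 2.8 tcp [ 656.  -258.3   29.8] yaw -7.59 z [ 0.004 -0.001 -1.   ] F [-0.8  1.1  6.8] w 49.2 g 64.7 j6 0.01
[-0.15  0.72 -0.01  0.   -0.83  0.01]
```

View pics/g1.png

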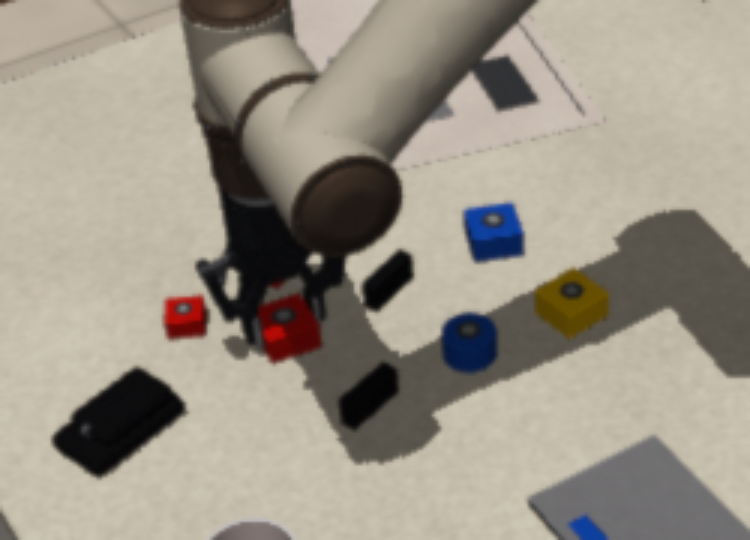

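The red tile is gripped (opening 49.2 mm, crop pixel 285,325) and its neighbours are untouched. The tips seem to brush the desk, so the next pickups will be 4 mm higher.

Call:
play_rows(series=[[0,0,30,0,0,0],[0,0,35,0,0,0],[-9.8,20,25,0,0,0.1],[-9.8,34.6,0,0,0,0.1],[-9.8,34.6,0,0,0,0.1],[-9.8,34.6,0,0,0,0.1],[-9.8,34.6,0,0,0,0.1],[-9.8,34.6,0,0,0,0.1],[-9.8,34.6,0,0,0,0.1],[-9.8,34.6,0,0,0,0.1],[-9.8,34.6,0,0,0,0.1],[-9.8,34.6,0,0,0,0],[-9.8,34.6,0,0,0,0],[-9.8,34.6,0,0,0,0],[-9.8,34.6,0,0,0,0],[-9.8,34.6,0,0,0,0],[0,34.6,0,0,0,0],[0,0,0,0,0,0],[0,0,0,0,0,0],[0,0,0,0,0,0]])

```text
clock: 4.52
position: [516.8, 246.1, 117.0]
ee_rot: [-0.693, 0.721, 0.0, -0.001]
contact_force: [-0.6, 0.4, -0.9]
gripper_width: 49.0
grasp_force: 64.0
```

```bash
python3 -c "
from h import *
tool()
d=get_image('top');tool();s=get_image('scene');tool()
cv2.imwrite('pics/a1.png',np.hstack([cv2.resize(d['image'][165:265,140:300,::-1],(480,300)),cv2.resize(s['image'][120:320,280:480,::-1],(300,300))]))
"
```

```text
t 4.52 tcp [516.8 246.1 117. ] yaw -2.22 z [-0.001 -0.001 -1.   ] F [-0.6  0.4 -0.9] w 49.0 g 64.0 j6 -0.77
t 4.57 tcp [517.  245.5 117. ] yaw -2.28 z [-0.001 -0.001 -1.   ] F [-0.5  0.8 -0.7] w 49.1 g 64.0 j6 -0.77
t 4.62 tcp [517.2 245.2 117.1] yaw -2.31 z [-0.001 -0.001 -1.   ] F [ 0.6  0.1 -1.8] w 48.6 g 64.0 j6 -0.77
```

View pics/a1.png

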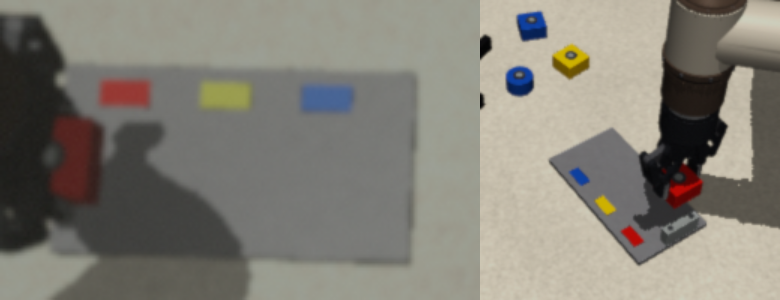

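The tile hangs over the stop end, about 17 mm too far along +y. I'll back off, lower it, then slide to the stop.

Call:
play_rows(series=[[1.8,-17,0,0,0,0],[0,0,-30,0,0,0],[0,0,-30,0,0,0],[0,0,-12,0,0,0],[0,0,-2.5,0,0,0],[0,0,0,0,0,0],[0,0,0,0,0,0],[0,0,0,0,0,0]])

```text
clock: 5.28
position: [520.2, 229.7, 44.2]
ee_rot: [-0.693, 0.721, -0.0, 0.001]
contact_force: [0.5, -0.2, -1.0]
gripper_width: 48.8
grasp_force: 63.9
```

Call:
play_rows(series=[[0,1.5,0,0,0,0],[0,1.5,0,0,0,0],[0,0,0,0,0,0],[0,0,0,0,0,0]])

```text
clock: 5.62
position: [519.3, 232.8, 43.2]
ee_rot: [-0.693, 0.721, -0.0, 0.0]
contact_force: [0.6, 0.7, -1.2]
gripper_width: 49.3
grasp_force: 63.9
```

Call:
play_rows(series=[[0,1,-2,0,0,0],[0,1,-0.5,0,0,0],[0,0,0,0,0,0],[0,0,0,0,0,0]])

```text
clock: 5.95
position: [519.1, 234.5, 40.1]
ee_rot: [-0.693, 0.721, 0.0, -0.0]
contact_force: [0.2, -0.5, -1.2]
gripper_width: 49.0
grasp_force: 63.9
```

Call:
play_rows(series=[[0,1,0,0,0,0],[0,0,0,0,0,0],[0,0,0,0,0,0]])

```text
clock: 6.2
position: [519.1, 235.4, 40.3]
ee_rot: [-0.693, 0.721, 0.0, -0.0]
contact_force: [-0.3, 0.0, -1.0]
gripper_width: 48.7
grasp_force: 63.9
```

Call:
play_rows(series=[[0,1,0,0,0,0],[0,0,0,0,0,0],[0,0,0,0,0,0]])

```text
clock: 6.45
position: [519.0, 235.5, 40.3]
ee_rot: [-0.693, 0.721, -0.0, -0.001]
contact_force: [1.4, -4.0, -0.9]
gripper_width: 49.2
grasp_force: 64.0
```

Call:
play_rows(series=[[0,-2.3,0,0,0,0],[0,0,-0.7,0,0,0],[0,0,0,0,0,0],[0,0,0,0,0,0]])

```text
clock: 6.78
position: [519.4, 234.5, 39.8]
ee_rot: [-0.693, 0.721, 0.0, 0.0]
contact_force: [0.2, -0.9, -0.5]
gripper_width: 49.0
grasp_force: 64.0
```

Call:
play_rows(series=[[0,0,-0.7,0,0,0],[0,0,0,0,0,0],[0,0,0,0,0,0]])

```text
clock: 7.03
position: [519.4, 234.5, 39.8]
ee_rot: [-0.693, 0.721, -0.0, 0.001]
contact_force: [-2.6, -0.7, 4.8]
gripper_width: 49.0
grasp_force: 64.5
```

Call:
play_rows(gripper=1, series=[[0,0,0.5,0,0,0],[0,0,0,0,0,0],[0,0,0,0,0,0],[0,0,0,0,0,0],[0,0,0,0,0,0],[0,0,30,0,0,0],[0,0,35,0,0,0],[9.9,-31,25,0,0,0.3],[9.9,-31,0,0,0,0.3],[9.9,-31,0,0,0,0.3],[9.9,-31,0,0,0,0.3],[9.9,-31,0,0,0,0.3],[9.9,-31,0,0,0,0.3],[9.9,-31,0,0,0,0.3],[9.9,-31,0,0,0,0.3],[9.9,-31,0,0,0,0.3],[9.9,-31,0,0,0,0.3],[9.9,-31,0,0,0,0.3],[9.9,-31,0,0,0,0.1],[0,0,0,0,0,0]])

```text
clock: 8.7
position: [639.0, -142.9, 128.8]
ee_rot: [0.808, -0.589, 0.001, 0.0]
contact_force: [0.4, 0.4, 0.8]
gripper_width: 85.5
grasp_force: 0.0
```

Call:
play_rows(series=[[0,0,-25,0,0,0],[0,0,0,0,0,0],[0,0,0,0,0,0],[0,0,0,0,0,0]])

```text
clock: 9.03
position: [638.1, -137.5, 104.8]
ee_rot: [0.81, -0.586, 0.0, 0.0]
contact_force: [0.2, 0.1, 1.3]
gripper_width: 85.4
grasp_force: 0.0
```

```bash
python3 -c "
from h import *
tool()
d=get_image('top')
print(blobs(d,'red',40,(150,180,260,290)))
p=disc(d,(180,221),6);print(p,ray(d,p,40))
cv2.imwrite('pics/a2.png',np.hstack([cv2.resize(d['image'][165:265,140:300,::-1],(480,300)),cv2.resize(d['image'][100:200,310:410,::-1],(300,300))]))
"
```

```text
t 9.03 tcp [ 638.1 -137.5  104.8] yaw 18.23 z [-0. -0. -1.] F [0.2 0.1 1.3] w 85.4 g 0.0 j6 0.28
[(array([174.7, 223.2]), 605, array([517. , 234.8], dtype=float32), array([517.3, 234.6]), array([49.2, 48. ]), 88.2), (array([181.3, 195.6]), 92, array([572.3, 224.4], dtype=float32), array([571.6, 224.9]), array([28.4, 12.2]), 89.5)]
[175.89223512 222.2329463 ] [[518.89844923 232.44782198]]
```

View pics/a2.png

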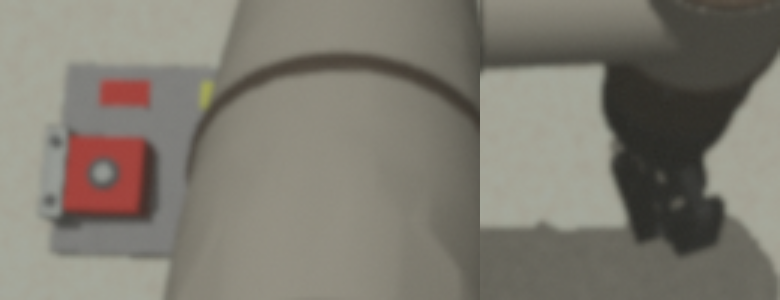

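Red tile sits square against the stop (crop pixel 102,172); the gripper is over spacer 1.

Call:
play_rows(series=[[0,0,-30,0,0,0],[0,0,-28,0,0,0],[0,0,-12,0,0,0],[0,0,-4,0,0,0],[0,0,0,0,0,0],[0,0,0,0,0,0]])

```text
clock: 9.58
position: [639.2, -137.8, 31.9]
ee_rot: [0.81, -0.586, 0.001, -0.001]
contact_force: [0.0, 0.3, 0.6]
gripper_width: 85.6
grasp_force: 0.0
```

Call:
play_rows(gripper=0.3, series=[[0,0,0,0,0,0],[0,0,0,0,0,0],[0,0,0,0,0,0],[0,0,0,0,0,0],[0,0,0,0,0,0]])

```text
clock: 10.0
position: [639.4, -138.0, 32.5]
ee_rot: [0.81, -0.586, 0.002, -0.001]
contact_force: [0.3, 0.7, 5.6]
gripper_width: 58.7
grasp_force: 65.6
```

Call:
play_rows(series=[[0,0,30,0,0,0],[0,0,30,0,0,0],[-12.2,33,30,0,0,-0.34],[-12.2,33,0,0,0,-0.34],[-12.2,33.5,0,0,0,-0.34],[-12.2,33.5,0,0,0,-0.34],[-12.2,33.5,0,0,0,-0.34],[-12.2,33.5,0,0,0,-0.34],[-12.2,33.5,0,0,0,-0.34],[-12.2,33.5,0,0,0,-0.34],[-12.2,33.5,0,0,0,-0.34],[-12,30,0,0,0,-0.34],[0,0,0,0,0,0],[0,0,-20,0,0,0],[0,0,0,0,0,0],[0,0,0,0,0,0],[0,0,0,0,0,0]])

```text
clock: 11.42
position: [517.7, 189.0, 97.8]
ee_rot: [-0.693, 0.721, -0.0, 0.0]
contact_force: [-0.4, 0.1, -1.0]
gripper_width: 58.5
grasp_force: 64.9
```

```bash
python3 -c "
from h import *
tool()
d=get_image('top');s=get_image('scene')
p=disc(d,(175,222),6);print(p,ray(d,p,40))
cv2.imwrite('pics/a3.png',np.hstack([cv2.resize(d['image'][165:265,140:240,::-1],(390,390)),cv2.resize(s['image'][180:300,310:430,::-1],(400,390))]))
"
```

```text
t 11.42 tcp [517.7 189.   97.8] yaw -2.25 z [ 0. -0. -1.] F [-0.4  0.1 -1. ] w 58.5 g 64.9 j6 -0.68
[176.71794872 224.5982906 ] [[514.18203551 230.59090466]]
```

View pics/a3.png

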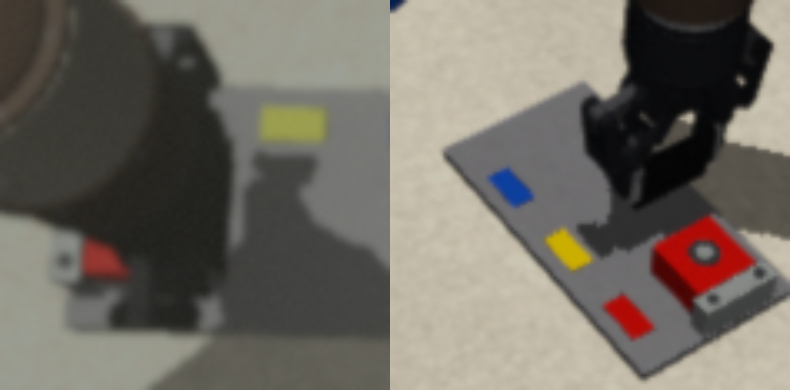

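Spacer hangs square and upright between the fingers, beside the red tile.

Call:
play_rows(series=[[0,3,-25,0,0,0],[0,3,-20,0,0,0],[0,0,-8,0,0,0],[0,0,0,0,0,0],[0,0,0,0,0,0],[0,0,0,0,0,0]])

```text
clock: 12.02
position: [518.0, 195.4, 45.3]
ee_rot: [-0.693, 0.721, -0.0, 0.001]
contact_force: [-0.2, -0.4, 0.3]
gripper_width: 58.2
grasp_force: 65.0
```

Call:
play_rows(series=[[0,2,-1,0,0,0],[0,2,0,0,0,0],[0,0,0,0,0,0],[0,0,0,0,0,0]])

```text
clock: 12.35
position: [517.5, 199.6, 43.7]
ee_rot: [-0.693, 0.721, -0.0, 0.0]
contact_force: [0.5, -1.1, -0.7]
gripper_width: 58.3
grasp_force: 64.9
```

Call:
play_rows(series=[[0,1,-0.5,0,0,0],[0,0.8,0,0,0,0],[0,0,0,0,0,0],[0,0,0,0,0,0]])

```text
clock: 12.68
position: [517.4, 201.2, 42.9]
ee_rot: [-0.693, 0.721, 0.0, -0.0]
contact_force: [0.6, 0.3, -0.2]
gripper_width: 58.8
grasp_force: 64.9
```

Call:
play_rows(series=[[0,0,-1,0,0,0],[0,0,0,0,0,0],[0,0,0,0,0,0]])

```text
clock: 12.93
position: [517.5, 201.2, 42.5]
ee_rot: [-0.693, 0.721, -0.0, 0.0]
contact_force: [-2.3, -0.6, 4.8]
gripper_width: 58.8
grasp_force: 65.4
```

Call:
play_rows(gripper=1, series=[[0,0,0.5,0,0,0],[0,0,0,0,0,0],[0,0,0,0,0,0],[0,0,0,0,0,0],[0,0,30,0,0,0],[0,0,30,0,0,0],[-9.4,-33.3,30,0,0,0.16],[-9.4,-33.3,0,0,0,0.16],[-9.4,-33.3,0,0,0,0.16],[-9.4,-33.3,0,0,0,0.16],[-9.4,-33.3,0,0,0,0.16],[-9.4,-33.3,0,0,0,0.16],[-9.4,-33.3,0,0,0,0.16],[-9.4,-33.3,0,0,0,0.16],[-9.4,-33.3,0,0,0,0.16],[-9.4,-33.3,0,0,0,0.16],[0,0,-20,0,0,0],[0,0,-20,0,0,0],[0,0,0,0,0,0],[0,0,0,0,0,0]])

```text
clock: 14.6
position: [423.7, -129.1, 89.3]
ee_rot: [0.751, -0.66, -0.001, 0.001]
contact_force: [0.1, -0.2, -0.2]
gripper_width: 85.5
grasp_force: 0.0
```

```bash
python3 -c "
from h import *
tool()"
```

```text
t 14.6 tcp [ 423.7 -129.1   89.3] yaw 7.36 z [-0.002 -0.    -1.   ] F [ 0.1 -0.2 -0.2] w 85.5 g 0.0 j6 0.05
```

Correct y by -2.8 and descend to about z 31.

Call:
play_rows(series=[[0,-2.8,-30,0,0,0],[0,0,-20,0,0,0],[0,0,-8,0,0,0],[0,0,0,0,0,0],[0,0,0,0,0,0]])

```text
clock: 15.02
position: [425.1, -131.3, 32.5]
ee_rot: [0.752, -0.66, 0.0, -0.0]
contact_force: [0.1, 0.1, -0.2]
gripper_width: 85.3
grasp_force: 0.0
```

Call:
play_rows(gripper=0.2, series=[[0,0,0,0,0,0],[0,0,0,0,0,0],[0,0,0,0,0,0],[0,0,0,0,0,0],[0,0,0,0,0,0],[0,0,0,0,0,0]])

```text
clock: 15.52
position: [425.0, -131.6, 33.0]
ee_rot: [0.751, -0.66, 0.001, -0.001]
contact_force: [-1.5, 1.5, 6.4]
gripper_width: 49.0
grasp_force: 62.0
```

Call:
play_rows(series=[[0,0,30,0,0,0],[0,0,30,0,0,0],[10.2,32.5,30,0,0,-0.18],[10.2,32.5,0,0,0,-0.18],[10.2,32.5,0,0,0,-0.18],[10.2,32.5,0,0,0,-0.18],[10.2,32.5,0,0,0,-0.18],[10.2,32.5,0,0,0,-0.18],[10.2,32.5,0,0,0,-0.18],[10.2,32.5,0,0,0,-0.18],[10,32.5,0,0,0,-0.18],[0,0,0,0,0,0],[0,0,-20,0,0,0],[0,0,-20,0,0,0],[0,0,0,0,0,0],[0,0,0,0,0,0],[0,0,0,0,0,0]])

```text
clock: 16.93
position: [515.5, 158.2, 80.2]
ee_rot: [-0.693, 0.721, -0.0, 0.001]
contact_force: [0.5, -0.9, -0.1]
gripper_width: 49.0
grasp_force: 62.9
```

```bash
python3 -c "
from h import *
tool()"
```

```text
t 16.93 tcp [515.5 158.2  80.2] yaw -2.34 z [ 0.001  0.    -1.   ] F [ 0.5 -0.9 -0.1] w 49.0 g 62.9 j6 -0.64
```

Call:
play_rows(series=[[0.8,2,-20,0,0,0.04],[0,0,-12,0,0,0],[0,0,-3.5,0,0,0],[0,0,0,0,0,0],[0,2,0,0,0,0],[0,2,0,0,0,0],[0,0,0,0,0,0],[0,0,0,0,0,0],[0,0,0,0,0,0]])

```text
clock: 17.68
position: [516.0, 164.4, 44.3]
ee_rot: [-0.694, 0.72, -0.0, 0.0]
contact_force: [-0.6, 0.0, -0.6]
gripper_width: 49.1
grasp_force: 63.1
```

Call:
play_rows(series=[[0.3,1.5,-0.8,0,0,0],[0,1.3,0,0,0,0],[0,0,0,0,0,0],[0,0,0,0,0,0]])

```text
clock: 18.02
position: [516.3, 167.2, 43.1]
ee_rot: [-0.694, 0.72, -0.0, 0.0]
contact_force: [-1.6, -0.0, 0.8]
gripper_width: 48.7
grasp_force: 63.2
```

Call:
play_rows(series=[[0,0,-1.2,0,0,0],[0,0,0,0,0,0],[0,0,0,0,0,0]])

```text
clock: 18.27
position: [516.3, 167.2, 43.1]
ee_rot: [-0.694, 0.72, -0.0, 0.0]
contact_force: [-3.7, 0.9, 9.2]
gripper_width: 49.0
grasp_force: 64.1
```

Call:
play_rows(gripper=1, series=[[0,0,1,0,0,0],[0,0,0,0,0,0],[0,0,0,0,0,0],[0,0,0,0,0,0],[0,0,30,0,0,0],[0,0,30,0,0,0],[2.3,-35.5,30,0,0,0.36],[2.3,-35.5,0,0,0,0.36],[2.3,-35.5,0,0,0,0.36],[2.3,-35.5,0,0,0,0.36],[2.3,-35.5,0,0,0,0.36],[2.3,-35.5,0,0,0,0.36],[2.3,-35.5,0,0,0,0.36],[2.3,-35.5,0,0,0,0.36],[2.3,-35.5,0,0,0,0.36],[2.3,-35.5,0,0,0,0.36],[2.3,-35.5,0,0,0,0.36],[2.3,-35.5,0,0,0,0.36],[0,0,-20,0,0,0],[0,0,-20,0,0,0]])

```text
clock: 19.93
position: [544.0, -257.8, 89.8]
ee_rot: [0.837, -0.548, 0.002, -0.001]
contact_force: [-0.6, 0.5, 0.5]
gripper_width: 85.4
grasp_force: 0.0
```

Call:
play_rows(series=[[0,0,0,0,0,0],[0,0,0,0,0,0]])

```text
clock: 20.1
position: [542.6, -255.4, 88.5]
ee_rot: [0.838, -0.546, -0.001, 0.001]
contact_force: [0.5, -0.2, 0.0]
gripper_width: 85.8
grasp_force: 0.0
```

```bash
python3 -c "
from h import *
tool()
d=get_image('top');s=get_image('scene')
cv2.imwrite('pics/a4.png',np.hstack([cv2.resize(d['image'][165:265,140:240,::-1],(390,390)),cv2.resize(s['image'][180:300,310:430,::-1],(400,390))]))
"
```

```text
t 20.1 tcp [ 542.6 -255.4   88.5] yaw 23.8 z [-0.003  0.    -1.   ] F [ 0.5 -0.2  0. ] w 85.8 g 0.0 j6 0.59
```

View pics/a4.png

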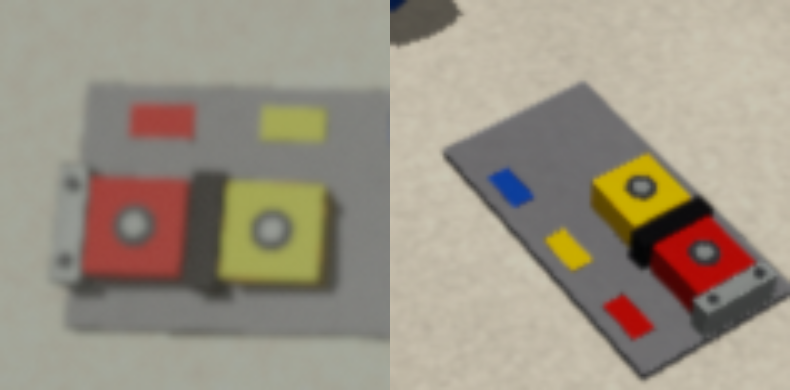

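Red tile, spacer and yellow tile stand in a clean, square row. Now spacer 2, correcting by (+1.6, -3.3).

Call:
play_rows(series=[[1.4,-3,-28,0,0,0],[0,0,-20,0,0,0],[0,0,-8,0,0,0],[0,0,0,0,0,0],[0,0,0,0,0,0],[0,0,0,0,0,0]])

```text
clock: 20.7
position: [546.1, -258.4, 35.4]
ee_rot: [0.838, -0.546, 0.001, -0.0]
contact_force: [-1.2, -0.4, 1.1]
gripper_width: 85.4
grasp_force: 0.0
```

Call:
play_rows(gripper=0.3, series=[[0,0,0,0,0,0],[0,0,0,0,0,0],[0,0,0,0,0,0],[0,0,0,0,0,0],[0,0,0,0,0,0]])

```text
clock: 21.12
position: [546.0, -258.6, 35.3]
ee_rot: [0.838, -0.546, 0.002, -0.0]
contact_force: [-0.7, 0.5, 5.5]
gripper_width: 58.1
grasp_force: 65.2
```

Call:
play_rows(series=[[0,0,30,0,0,0],[0,0,30,0,0,0],[-2.6,32,30,0,0,-0.36],[-2.6,32,0,0,0,-0.36],[-2.6,32,0,0,0,-0.36],[-2.6,32,0,0,0,-0.36],[-2.6,32,0,0,0,-0.36],[-2.6,32,0,0,0,-0.36],[-2.6,32,0,0,0,-0.36],[-2.6,32,0,0,0,-0.36],[-2.5,32,0,0,0,-0.36],[-2.5,32,0,0,0,-0.36],[-2.5,32,0,0,0,-0.36],[-2.5,32,0,0,0,-0.36],[0,0,-20,0,0,0],[0,0,-20,0,0,0],[0,0,0,0,0,0],[0,0,0,0,0,0],[0,0,0,0,0,0]])

```text
clock: 22.7
position: [514.7, 123.9, 82.8]
ee_rot: [-0.694, 0.72, -0.0, 0.0]
contact_force: [-0.1, -0.0, -0.2]
gripper_width: 58.3
grasp_force: 64.6
```

```bash
python3 -c "
from h import *
tool()"
```

```text
t 22.7 tcp [514.7 123.9  82.8] yaw -2.11 z [ 0.001  0.    -1.   ] F [-0.1 -0.  -0.2] w 58.3 g 64.6 j6 -0.58
```

Call:
play_rows(series=[[0.4,2,-20,0,0,0],[0,0,-12,0,0,0],[0,0,-4,0,0,0],[0,0,0,0,0,0],[0,2,0,0,0,0],[0,2,0,0,0,0],[0,0,0,0,0,0],[0,0,0,0,0,0],[0,0,0,0,0,0]])

```text
clock: 23.45
position: [514.8, 130.2, 46.6]
ee_rot: [-0.694, 0.72, -0.0, 0.0]
contact_force: [-0.0, 0.0, -0.7]
gripper_width: 58.8
grasp_force: 64.6
```

Call:
play_rows(series=[[0,1.5,-0.5,0,0,0],[0,1,0,0,0,0],[0,0,0,0,0,0],[0,0,0,0,0,0]])

```text
clock: 23.78
position: [514.6, 132.6, 45.6]
ee_rot: [-0.694, 0.72, 0.0, -0.0]
contact_force: [0.3, -0.5, -0.5]
gripper_width: 58.3
grasp_force: 64.6
```

Call:
play_rows(series=[[0,0,-1,0,0,0],[0,0,0,0,0,0],[0,0,0,0,0,0]])

```text
clock: 24.03
position: [514.7, 132.6, 45.3]
ee_rot: [-0.694, 0.72, -0.0, 0.0]
contact_force: [-2.0, 0.8, 4.7]
gripper_width: 57.9
grasp_force: 65.1
```

Call:
play_rows(gripper=1, series=[[0,0,0.5,0,0,0],[0,0,0,0,0,0],[0,0,0,0,0,0],[0,0,0,0,0,0],[0,0,30,0,0,0],[0,0,30,0,0,0],[-7.6,-32.6,30,0,0,-0.27],[-7.6,-32.6,0,0,0,-0.27],[-7.6,-32.6,0,0,0,-0.27],[-7.6,-32.6,0,0,0,-0.27],[-7.6,-32.6,0,0,0,-0.27],[-7.6,-32.6,0,0,0,-0.27],[-7.6,-32.6,0,0,0,-0.27],[-7.6,-32.6,0,0,0,-0.27],[-7.6,-32.6,0,0,0,-0.27],[-7.6,-32.6,0,0,0,-0.27],[-7.6,-32.6,0,0,0,-0.27],[-7.6,-32.6,0,0,0,-0.27],[0,0,-20,0,0,0],[0,0,-20,0,0,0]])

```text
clock: 25.7
position: [424.1, -258.4, 93.2]
ee_rot: [-0.561, 0.828, -0.001, 0.001]
contact_force: [-0.7, 0.6, -1.1]
gripper_width: 85.4
grasp_force: 0.0
```

Call:
play_rows(series=[[0,0,0,0,0,0],[0,0,0,0,0,0],[0,0,0,0,0,0]])

```text
clock: 25.95
position: [424.6, -256.3, 93.6]
ee_rot: [-0.563, 0.827, -0.0, 0.0]
contact_force: [0.8, 0.5, 0.6]
gripper_width: 85.3
grasp_force: 0.0
```

```bash
python3 -c "
from h import *
tool()"
```

```text
t 25.95 tcp [ 424.6 -256.3   93.6] yaw -21.49 z [ 0.001 -0.001 -1.   ] F [0.8 0.5 0.6] w 85.3 g 0.0 j6 -0.16
```

Call:
play_rows(series=[[-1.4,-2.8,-28,0,0,0],[0,0,-24,0,0,0],[0,0,-8,0,0,0],[0,0,0,0,0,0],[0,0,0,0,0,0],[0,0,0,0,0,0]])

```text
clock: 26.45
position: [423.9, -259.2, 34.4]
ee_rot: [-0.563, 0.827, -0.001, 0.001]
contact_force: [-0.3, 0.4, -0.3]
gripper_width: 85.3
grasp_force: 0.0
```

Call:
play_rows(gripper=0.2, series=[[0,0,0,0,0,0],[0,0,0,0,0,0],[0,0,0,0,0,0],[0,0,0,0,0,0],[0,0,0,0,0,0],[0,0,0,0,0,0]])

```text
clock: 26.95
position: [423.4, -259.3, 34.0]
ee_rot: [-0.563, 0.827, -0.001, 0.001]
contact_force: [-0.9, 0.7, 6.7]
gripper_width: 48.8
grasp_force: 63.3
```

Call:
play_rows(series=[[0,0,30,0,0,0],[0,0,30,0,0,0],[8.2,31.9,30,0,0,0.29],[8.2,31.9,0,0,0,0.29],[8.2,31.9,0,0,0,0.29],[8.2,31.9,0,0,0,0.29],[8.2,31.9,0,0,0,0.29],[8.2,31.9,0,0,0,0.29],[8.2,31.9,0,0,0,0.3],[8.3,31.9,0,0,0,0.3],[8.3,31.9,0,0,0,0.3],[8.3,31.9,0,0,0,0.3],[8.3,31.9,0,0,0,0.3],[0,0,-20,0,0,0],[0,0,-20,0,0,0],[0,0,0,0,0,0],[0,0,0,0,0,0],[0,0,0,0,0,0]])

```text
clock: 28.45
position: [513.0, 89.6, 81.7]
ee_rot: [-0.694, 0.72, -0.0, 0.0]
contact_force: [-1.1, -0.1, -1.1]
gripper_width: 48.6
grasp_force: 62.6
```

```bash
python3 -c "
from h import *
tool()"
```

```text
t 28.45 tcp [513.   89.6  81.7] yaw -2.11 z [ 0.001  0.    -1.   ] F [-1.1 -0.1 -1.1] w 48.6 g 62.6 j6 -0.52
```

Call:
play_rows(series=[[0.8,2,-20,0,0,0],[0,0,-13,0,0,0],[0,0,-3.5,0,0,0],[0,0,0,0,0,0],[0,2,0,0,0,0],[0,2,0,0,0,0],[0,0,0,0,0,0],[0,0,0,0,0,0],[0,0,0,0,0,0]])

```text
clock: 29.2
position: [513.6, 95.9, 44.9]
ee_rot: [-0.694, 0.72, -0.0, 0.0]
contact_force: [0.0, -0.2, -1.3]
gripper_width: 48.7
grasp_force: 62.7
```

Call:
play_rows(series=[[0.3,1.5,-0.4,0,0,0],[0,1,0,0,0,0],[0,0,0,0,0,0],[0,0,0,0,0,0]])

```text
clock: 29.53
position: [513.8, 98.4, 44.1]
ee_rot: [-0.694, 0.72, -0.0, 0.0]
contact_force: [0.4, 0.6, -0.2]
gripper_width: 48.6
grasp_force: 62.7
```

Call:
play_rows(series=[[0,0,-0.8,0,0,0],[0,0,0,0,0,0],[0,0,0,0,0,0]])

```text
clock: 29.78
position: [513.8, 98.4, 44.1]
ee_rot: [-0.694, 0.72, -0.0, 0.0]
contact_force: [-2.6, -0.3, 5.2]
gripper_width: 48.6
grasp_force: 63.4
```

Release and retreat away from the board.

Call:
play_rows(gripper=1, series=[[0,0,0.5,0,0,0],[0,0,0,0,0,0],[0,0,0,0,0,0],[0,0,0,0,0,0],[0,0,30,0,0,0],[0,0,35,0,0,0],[0,-30,35,0,0,0],[0,-35,20,0,0,0],[0,-35,0,0,0,0],[0,-35,0,0,0,0],[0,-35,0,0,0,0],[0,-35,0,0,0,0],[0,-35,0,0,0,0],[0,-35,0,0,0,0],[0,-35,0,0,0,0],[0,0,0,0,0,0],[0,0,0,0,0,0],[0,0,0,0,0,0]])

```text
clock: 31.28
position: [513.4, -208.9, 160.0]
ee_rot: [-0.694, 0.72, 0.0, -0.0]
contact_force: [-0.0, 0.6, -0.6]
gripper_width: 85.7
grasp_force: 0.0
```

```bash
python3 -c "
from h import *
tool()
d=get_image('top');s=get_image('scene')
a=np.array([[0.9993,-.0369],[.0369,.9993]])
for n,u,v in(('red',(174,222),(0,0)),('yellow',(209,223),0),('blue',(245,225),0)):
    p=u
    for _ in range(3):p=disc(d,p,6)
    w=ray(d,p,40)[0];loc=a@(w-[519.04,235.41])+[-15,78];print(n,p.round(1),w.round(1),'local',loc.round(1))
cv2.imwrite('pics/a5.png',np.hstack([cv2.resize(d['image'][175:260,145:290,::-1],(490,287)),cv2.resize(s['image'][180:300,310:435,::-1],(300,287))]))
"
```

```text
t 31.28 tcp [ 513.4 -208.9  160. ] yaw -2.16 z [-0.001  0.    -1.   ] F [-0.   0.6 -0.6] w 85.7 g 0.0 j6 0.06
red [174.  222.3] [518.8 236.2] local [-15.2  78.8]
yellow [209.2 223.5] [515.7 166.9] local [-15.8   9.4]
blue [244.2 224.3] [513.6  98.2] local [-15.4 -59.3]
```

View pics/a5.png

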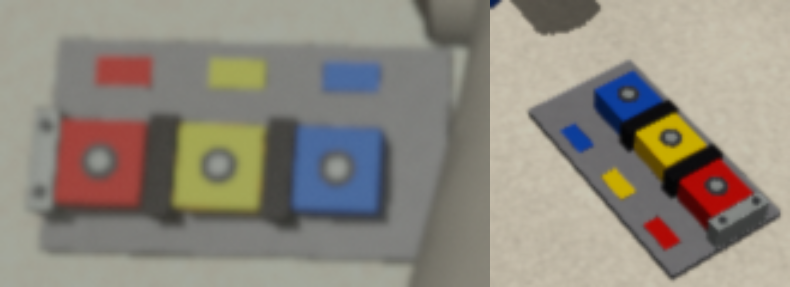

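All five parts are within about 1 mm of their places, the gaps are even (19.4 and 18.7 mm), and the spacers are upright and square.

```bash
python3 -c "
from bench import job_done
print(job_done())"
```

```text
the job is handed in; nothing more can be done
None
```

The job is handed in at about 31 s. The red, yellow and blue tiles lie in a row from the stop, each within about 1.5 mm of its place. A spacer stands upright in each gap (19.4 and 18.7 mm), with about 1.5 mm play per joint. I did not move the puck.

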